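# Refit the snap ring of a specimen rotator

## Robot

A 7-joint arm with a two-finger parallel gripper is mounted at the origin on a cart in front of the work surface, level with it; the furniture and walls round the work are solid. World frame = base frame: x ahead of the robot, y to its left, z up, the work surface at z = 0. Lengths are in m, angles in rad, forces in N, time in s.
With the tool pointing down it reaches from about 0.425 to 0.925 m from the base axis. Payload 6.8 kg.
Tool frame: the origin (TCP) lies midway between the tips of the shut fingers; the grasp point (between the pads) lies 19 mm behind it (bot.pinch_z is the distance from the TCP to the grasp point, in m); x points along the fingers, y is the direction in which the jaws open and shut, and the axes are right-handed (so a half turn about x gives the same grasp; the last joint's range is limited). The gripper opens to 85 mm and grips with 20 to 120 N. Pads are 22 mm wide; open, the fingers measure 114 mm over their backs; the gripper's body (76 mm by 85 mm) begins 54 mm behind the grasp point. The pads swing forward as they close: fully open they stand 13 mm farther back than shut.
Start: joints at [-1.238, 0.477, 0.022, 1.555, -0.011, 1.109, -0.083], TCP at [0.288, 0.61, 0.231] pointing down, gripper open.
Joint ranges: [-2.96, 2.96], [-0.34, 2.1], [-1.41, 1.46], [0.24, 2.44], [-1.37, 4.51], [0.17, 1.92], [-2.96, 2.96]. Speed limits (rad/s): [2.39, 2.39, 3.14, 3.14, 3.14, 3.14, 3.14].

## Interface

Orientations are given as a unit quaternion [w, x, y, z].
In Python, from station import bot gives the robot as it stands. The module is installed in compiled form; this text tells all that it offers.
- The arm moves only by the tool step_arm, never from a script. Its argument "plan" is a list of rows, each a list of 6 numbers: the shift along the tool's x, y, z in units of 40 mm (1.0 is 40 mm), then the turn, a rotation vector about the tool's x, y, z in units of 360 degrees (1.0 is 360 degrees). In form: [[dx, dy, dz, ax, ay, az], ...]. A call has 1 to 8 rows; each row shifts and turns the commanded pose from where the row before left it, along the tool's axes as they then stand; what a row does not reach is not made up. A row lasts 1/8 s, in which the tool goes at most 62.5 mm and 10.7 degrees, less where a joint would pass 70% of its speed; a pose out of reach is approached as far as the arm can. A call with a number of a shift or a turn outside -1 to 1 is refused whole. A call with a gripper value outside its range is refused whole. "fingers" is the closure, from -1 (fully open) to 1 (shut), set as the call begins (left out, the last holds). The fingers move at their own pace and stop on an object; "force" is the grip in N (left out, the last holds). Time passes only in rows, so rows that do not move let the fingers close. It gives the time, the measured TCP pose, the force and the opening at its end, in the units of the state.
- bot.get_obs(): the state, without advancing time (a new reading comes with each control period).
- bot.read_camera(name): name is "side" or "top" or "wrist"; returns (picture, depth): 400x640x3 uint8, red, green, blue; 400x640 float32, m along the optical axis (not along the pixel's ray), 0 where there is no reading.
- bot.camera_model(name): a dict with "mtx" (3x3 intrinsics, pixels), "origin" and "rotation" of the camera in the world; the wrist camera has in their place "T_tool_cam" (4x4, takes a point from camera to tool coordinates, whose origin is the TCP and whose axes are the tool frame's). Camera axes: x right, y up, looking along -z (the intrinsics and any distortion apply to the point x, -y, -z); pixel columns grow to the right and rows downward; lengths in m; the calibration is good to about 2 mm. A picture is of the moment at which its call begins: read the wrist's pose just before it. camera_model takes no time and is no camera call.
- bot.hand_in(): hands the job in, once; it reports no verdict.
The state is a dict: "t": time; "q": joint angles; "joint_vel": joint speeds; "joint_torque": joint torques, N m; "eef_pos": TCP position; "tool_rot": TCP orientation; "contact_force": force on the tool from outside, world axes, zero at the start; "torque": the same for the moment, N m; "gripper_width": opening from 0.0 (shut) to 1.0 (fully open).
Only numpy, scipy, OpenCV 4.12 (cv2) and the standard library are available. Lean on these libraries where they do the work, as an engineer would, in place of code of your own. Each camera call takes 0.05 s, during which the arm holds its last target.

## Task

Refit the loose snap ring that holds the rotor plate on the rotator's spindle: spread it by squeezing its two upright eyes together, put it over the spindle head, press the sprung plate gently down with it until the plate comes to its stop, and let the whole ring close into the groove. While the ring is spread, never press on the rotator with more than 25 N, and leave the two vials and the petri dish alone.

Things in the scene. Friction and masses are not known exactly. Their poses are not given: they have to be found in the camera images.
- drive: the rotator: a fixed white box 130 x 130 x 54 mm, an upright steel spindle at its centre and on it a round aluminium rotor plate 110 mm across. Origin: centre of its underside, on the spindle axis; z up. How far the spindle stands out (plate and all) is set anew each time and is not measured: its top is 130 to 154 mm above this origin. The end stop of the plate must therefore be felt
- spindle_line (a point): point of the box on the spindle axis, 130 mm above the box's underside (it does not follow the spindle's height). The spindle head is 30 mm across, flat on top with a 2 mm bevel; 14 mm below its top begins a groove 11 mm high and 24 mm across
- plate_line (a point): point of the box on the spindle axis, 114 mm above the box's underside, the lowest height at which the plate's top can rest. The plate is sprung and rests 16 mm below the spindle top, over the groove; pushed, it sinks 8 mm (2 N at first, 6 N at the end) to a hard stop. A ring pressed to the stop is level with the groove; more than 2 mm above the stop it is not
- ring_mid (a point): point on the axis of the loose snap ring, 24 mm above its underside; z up. Bright steel, two crossed flat leaves, 8 mm thick and 44 x 65 mm in plan, 80 g. The two eyes are upright tabs at -y and +y, 22 mm wide, 3 mm thick, rising to 57 mm above the underside, broad faces square to y, 65 mm over the outer faces when relaxed. The point belongs to the leaf with the eye at -y
- ring_leaf (a joint): spread of the ring in m, by how much its eyes are squeezed together: 0 relaxed; 0.013 fully spread at a solid stop, bears a firm grip (eyes 52 mm over all, jaws clear of the spindle head by 1.6 mm all round, their middle half the spread from ring_mid towards -y); 0.009 clasping the full spindle; 0.005 with one leaf in the groove; 0.002 to 0.004 with both. Spring 8 N at first, 14 N at the stop
- vial_1: small vial with black cap, 22 mm across, 50 mm high, standing; origin at the centre of its underside
- vial_2: small vial with white cap, 22 mm across, 50 mm high, standing; origin at the centre of its underside
- petri_00: petri dish 60 mm across, 15 mm high; origin at the centre of its underside

How it is judged:
On the way, in this order (a step that is already met when the one before it is completed fails the run):
1. the ring is spread by its eyes (at least 10 mm) and lifted clear of the worktop (value of joint ring_leaf above 0.01 m and height (world z) of ring_mid above 0.06 m), for 0.2 s.
2. the spread ring is round the spindle and presses on the plate (value of joint ring_leaf above 0.0075 m and horizontal distance between ring_mid and drive below 0.012 m and contact force between snap_ring and drive above 2.5 N), for 0.1 s.
At the end, for the whole second after the job is handed in: The ring lies closed in the groove: spread between 0.7 and 4.5 mm (both leaves are in; it is still held slightly open by the groove), its axis within 6 mm of the spindle axis, its mid point 124 to 162 mm above the rotator's underside, level within 0.12 rad, at rest (value of joint ring_leaf between 0.0007 and 0.0045 m and horizontal distance between ring_mid and drive below 0.006 m and z of ring_mid in the frame of drive between 0.124 and 0.162 m and angle between ring_mid's own z axis and vertical below 0.12 rad and linear speed of snap_ring below 0.02 m/s); the robot touches nothing.
It fails at once if the spread ring (8.5 mm or more) presses on the rotator with more than 25 N (value of joint ring_leaf above 0.0085 m and contact force between snap_ring and drive above 25 N).
It fails at once if the robot itself presses on the rotator with more than 25 N (contact force between any of the fingers, the arm and drive above 25 N).
It fails at once if a vial or the petri dish is moved more than 15 mm (distance of any of vial_1, vial_2, petri_00 from where it was at the start of the episode above 0.015 m).
It also fails if it takes over 45 s, if anything falls off the work surface, if the arm or the gripper's body presses on something with over 40 N, if the wrist force passes 120 N, or if a joint passes its speed limit or range.

## Working session

There is one attempt and no reset: what is moved stays moved. The work goes in short steps, Python scripts to look and compute and a tool call to move; the robot and the scene stay as the last step left them, time stands still between calls to the robot, and variables do not carry over. Pictures are saved under pics/ and viewed, and the job is handed in when it is done.

Besides the shell and the picture viewer there is one more tool, called after "Call:" by a JSON object that holds its "op" and its "data". step_arm: Moves the arm, as the interface text tells. Shifts and turns lie within -1 to 1; 1 stands for 40 mm of shift or 360 degrees of turn. Its arguments: {"type":"object","properties":{"plan":{"type":"array"},"fingers":{"type":"number"},"force":{"type":"number"}},"required":["plan"]}

```bash
mkdir -p pics
cat > h.py <<'E'
import numpy as np, cv2
from station import bot
def save(n,im): cv2.imwrite('pics/%s.png'%n, im[:,:,::-1])
E
python3 - <<'E'
from h import *
o=bot.get_obs(); print(o); print(bot.pinch_z)
for n in ['side','top']:
    p,d=bot.read_camera(n); m=bot.camera_model(n); print(n,m)
    save(n+'0',p); np.save(n+'0d.npy',d); np.save(n+'0p.npy',p)
print(bot.camera_model('wrist'))
E
```

```text
{'t': 0.0, 'q': array([-1.23808862,  0.47777629,  0.02237059,  1.55645932, -0.01149344,
        1.10928686, -0.08311745]), 'joint_vel': array([-0.00017727, -0.0007881 ,  0.00083068,  0.00020507, -0.00035444,
        0.00230763, -0.00109529]), 'joint_torque': array([ 1.68119466e-03, -5.96469212e+01,  1.60849784e+00, -2.81171858e+01,
        1.25407198e-02,  9.78663156e-03,  2.36207529e-05]), 'eef_pos': array([0.28778297, 0.60992556, 0.23033895]), 'tool_rot': array([ 0.68991361,  0.15396628,  0.69008533, -0.15522832]), 'contact_force': array([ 0.03140142, -0.34643909,  0.62678822]), 'torque': array([-0.0073179 , -0.01267426,  0.00310402]), 'gripper_width': 1.003186044763474}
0.0187
side {'mtx': array([[365.42313103,   0.        , 315.73117011],
       [  0.        , 365.42313103, 203.73496317],
       [  0.        ,   0.        ,   1.        ]]), 'origin': array([ 0.38282856, -0.64504961,  0.55403162]), 'rotation': array([ 0.86236764,  0.49645011, -0.04810128, -0.08686544])}
top {'mtx': array([[502.45364416,   0.        , 315.56879021],
       [  0.        , 502.45364416, 193.70979654],
       [  0.        ,   0.        ,   1.        ]]), 'origin': array([0.29776253, 0.07470576, 1.32056188]), 'rotation': array([ 0.71291865,  0.07080955, -0.05328449, -0.69562473])}
{'mtx': array([[347.54557172,   0.        , 319.08703426],
       [  0.        , 347.54557172, 203.41779956],
       [  0.        ,   0.        ,   1.        ]]), 'T_tool_cam': array([[ 3.16016180e-04,  3.23199215e-01, -9.46330898e-01,
        -1.42708262e-01],
       [ 9.99999602e-01,  6.87441315e-04,  5.68719196e-04,
        -6.64652251e-04],
       [ 8.34356554e-04, -9.46330701e-01, -3.23198869e-01,
        -8.37175530e-02],
       [ 0.00000000e+00,  0.00000000e+00,  0.00000000e+00,
         1.00000000e+00]])}
```

View pics/side0.png

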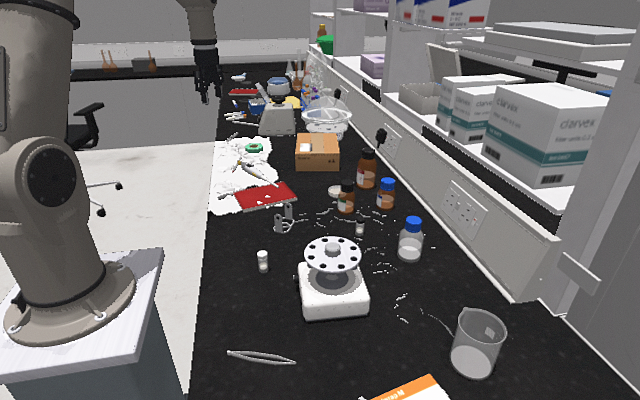

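View pics/top0.png

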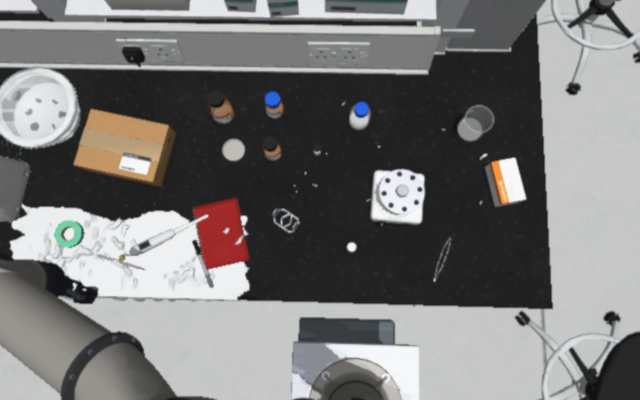

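The side view shows the ring at about (284,218) and the rotator plate at (333,250). The top view shows the ring at (286,219) and the spindle at (402,190). The white-cap vial is at (351,247) in the top view and the black-cap vial at (317,150).

```bash
cat >> h.py <<'E'
from scipy.spatial.transform import Rotation as R
def rot(q): return R.from_quat([q[1],q[2],q[3],q[0]]).as_matrix()
def cloud(name,d,o=None):
    m=bot.camera_model(name); K=m['mtx']; v,u=np.mgrid[0:d.shape[0],0:d.shape[1]]
    P=np.stack([(u-K[0,2])/K[0,0]*d,-(v-K[1,2])/K[1,1]*d,-d],-1)
    if name=='wrist':
        T=m['T_tool_cam']; P=P@T[:3,:3].T+T[:3,3]
        return P@rot(o['tool_rot']).T+o['eef_pos']
    return P@rot(m['rotation']).T+m['origin']
E
python3 - <<'E'
from h import *
for n,pts in [('top',[(402,190),(286,219),(351,247),(317,150),(233,150)]),('side',[(333,247),(284,218),(263,256),(360,224)])]:
    d=np.load(n+'0d.npy'); p=np.load(n+'0p.npy'); C=cloud(n,d)
    for u,v in pts: print(n,u,v,C[v,u].round(4),d[v,u])
p=np.load('top0p.npy'); a=cv2.resize(p[180:260,240:320],(400,400),interpolation=cv2.INTER_CUBIC);b=cv2.resize(p[150:230,360:440],(400,400),interpolation=cv2.INTER_CUBIC)
save('topz',np.hstack([a,b]))
C=cloud('top',np.load('top0d.npy'))
# ring
m=(C[190:250,260:310]); z=m[...,2]; print('ring pts by z'); 
for lo,hi in [(0.004,.015),(.04,.065)]:
    s=m[(z>lo)&(z<hi)]; print(lo,hi,len(s),s.mean(0) if len(s) else '', s.min(0),s.max(0))
    if lo>.03: print(s.round(4))
m=C[160:230,365:435];z=m[...,2]
print(np.histogram(z,bins=np.arange(0,.17,.005)))
E
```

```text
top 402 190 [ 0.5222 -0.0998  0.132 ] 1.2043548
top 286 219 [ 0.4622  0.1874 -0.0013] 1.3327967
top 351 247 [0.3888 0.0165 0.0498] 1.265113
top 317 150 [0.6402 0.1088 0.0452] 1.3159466
top 233 150 [0.6441 0.336  0.0135] 1.3540151
side 333 247 [ 0.5233 -0.1062  0.1363] 0.6905274
side 284 218 [0.4646 0.2187 0.0068] 1.0212123
side 263 256 [0.3934 0.0048 0.0496] 0.8062863
side 360 224 [0.6469 0.1002 0.0388] 0.93543994
ring pts by z
0.004 0.015 176 [0.45617666 0.19021755 0.0060731 ] [0.38112755 0.12389162 0.00400385] [0.53971107 0.2534036  0.01421299]
0.04 0.065 31 [0.46000771 0.18952538 0.05154534] [0.43374782 0.15460421 0.04151671] [0.48423078 0.21897571 0.05757051]
[[0.4832 0.2094 0.0523]
 [0.4842 0.2075 0.0458]
 [0.4803 0.2117 0.0545]
 [0.4808 0.2095 0.051 ]
 [0.4823 0.2079 0.0415]
 [0.4779 0.2143 0.0528]
 [0.4773 0.2112 0.0575]
 [0.4784 0.2094 0.0503]
 [0.4749 0.2138 0.0559]
 [0.4757 0.2119 0.0504]
 [0.4722 0.2163 0.0561]
 [0.4727 0.2141 0.0527]
 [0.4735 0.2121 0.0474]
 [0.4699 0.2163 0.0544]
 [0.4712 0.2149 0.0448]
 [0.4675 0.219  0.0528]
 [0.4679 0.2168 0.0498]
 [0.4482 0.1569 0.0545]
 [0.4487 0.1546 0.051 ]
 [0.4458 0.1595 0.0524]
 [0.4459 0.157  0.0525]
 [0.4429 0.1618 0.0554]
 [0.443  0.1593 0.0551]
 [0.4401 0.1615 0.0574]
 [0.4412 0.1596 0.048 ]
 [0.438  0.1643 0.0532]
 [0.4381 0.1618 0.0531]
 [0.4357 0.1669 0.0502]
 [0.435  0.1639 0.0576]
 [0.4337 0.1673 0.0447]
 [0.434  0.1648 0.0427]]
(array([ 806,   40,    2,    5,   15,   25,   22,   48,   61,  228,  552,
        138,    4,    0,    0,    0,    0,    0,    0,    0,    0,    2,
        230, 1036,  188,   19,   86,   25,    0,    0,    0,    0,    0]), array([0.   , 0.005, 0.01 , 0.015, 0.02 , 0.025, 0.03 , 0.035, 0.04 ,
       0.045, 0.05 , 0.055, 0.06 , 0.065, 0.07 , 0.075, 0.08 , 0.085,
       0.09 , 0.095, 0.1  , 0.105, 0.11 , 0.115, 0.12 , 0.125, 0.13 ,
       0.135, 0.14 , 0.145, 0.15 , 0.155, 0.16 , 0.165]))
```

View pics/topz.png

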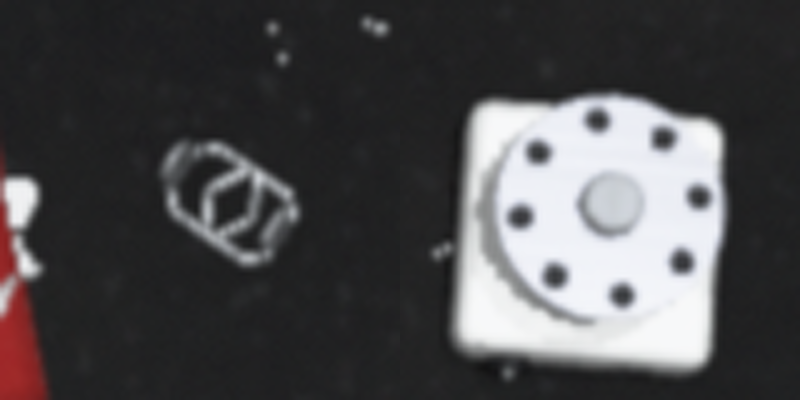

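```bash
cat >> h.py <<'E'
def delta(tgt,yaw_axis=None):
    """print shift to TCP tgt (units of 40mm, tool axes) and turn about tool x (units 360deg) to align tool y with axis, and x with down"""
    o=bot.get_obs(); M=rot(o['tool_rot']); p=o['eef_pos']
    print('t %.2f'%o['t'],'p',p.round(4),'F',o['contact_force'].round(2),'w',round(o['gripper_width'],4),'q7',o['q'].round(2)); print('axes x,y,z rows:\n',M.T.round(4))
    s=M.T@(np.array(tgt)-p)/0.04; print('shift',s.round(4),'mm',(np.array(tgt)-p).round(4)*1000)
    if yaw_axis is not None:
        best=None
        for sg in (1,-1):
            y=np.array([yaw_axis[0],yaw_axis[1],0.])*sg; y/=np.linalg.norm(y); x=np.array([0,0,-1.]); G=np.stack([x,y,np.cross(x,y)],1)
            rv=R.from_matrix(M.T@G).as_rotvec(); print('turn',(rv/2/np.pi).round(5),'deg',np.degrees(rv).round(2))
    return s
E
python3 - <<'E'
from h import *
delta([.459,.187,.17],[.035,.052])
E
```

```text
t 0.10 p [0.2878 0.61   0.2304] F [ 0.23 -0.2   0.27] w 0.9996 q7 [-1.24  0.48  0.02  1.56 -0.01  1.11 -0.08]
axes x,y,z rows:
 [[-6.000e-04 -1.500e-03 -1.000e+00]
 [ 4.266e-01  9.044e-01 -1.600e-03]
 [ 9.044e-01 -4.266e-01  1.000e-04]]
shift [ 1.5237 -7.7361  8.3833] mm [ 171.2 -423.   -60.4]
turn [2.414e-02 4.000e-05 2.600e-04] deg [8.69 0.01 0.09]
turn [-4.7586e-01 -3.9000e-04  5.0000e-05] deg [-1.7131e+02 -1.4000e-01  2.0000e-02]
```

Call:
{"op": "step_arm", "data": {"plan": [[0.15, -0.7, 0.75, 0, 0, 0], [0.15, -0.77, 0.84, 0, 0, 0], [0.15, -0.77, 0.84, 0, 0, 0], [0.15, -0.77, 0.84, 0, 0, 0], [0.15, -0.77, 0.84, 0, 0, 0], [0.15, -0.77, 0.84, 0, 0, 0], [0.15, -0.77, 0.84, 0, 0, 0], [0.15, -0.77, 0.84, 0, 0, 0]], "fingers": -1, "force": 60}}

```text
t: 1.1
eef_pos: [0.4241, 0.2754, 0.1829]
tool_rot: [0.69, 0.154, 0.69, -0.155]
contact_force: [0.5, -0.3, -0.8]
gripper_width: 1.003
```

Call:
{"op": "step_arm", "data": {"plan": [[0.15, -0.77, 0.84, 0, 0, 0], [0.15, -0.77, 0.83, 0, 0, 0], [0, 0, 0, 0.0241, 0, 0], [0, 0, 0, 0, 0, 0], [0, 0, 0, 0, 0, 0]]}}

```text
t: 1.72
eef_pos: [0.4577, 0.1935, 0.1712]
tool_rot: [0.677, 0.205, 0.677, -0.205]
contact_force: [0.3, 0.1, 0.2]
gripper_width: 1.002
```

Run:
```python
from h import *
delta([.459,.187,.17],[.035,.052])
o=bot.get_obs(); p,d=bot.read_camera('wrist'); save('w1',p); np.savez('w1.npz',p=p,d=d,pos=o['eef_pos'],rot=o['tool_rot'])
```

```text
t 1.73 p [0.4577 0.1935 0.1712] F [0.28 0.12 0.21] w 1.0023 q7 [-0.69  0.26  0.19  2.05 -0.07  0.84  0.52]
axes x,y,z rows:
 [[-2.000e-04  1.000e-04 -1.000e+00]
 [ 5.548e-01  8.320e-01 -0.000e+00]
 [ 8.320e-01 -5.548e-01 -2.000e-04]]
shift [ 0.0307 -0.1182  0.1175] mm [ 1.3 -6.5 -1.2]
turn [ 6.8e-04 -4.0e-05  0.0e+00] deg [ 0.25 -0.01  0.  ]
turn [-4.9932e-01 -0.0000e+00 -6.0000e-05] deg [-1.7975e+02 -0.0000e+00 -2.0000e-02]
```

View pics/w1.png

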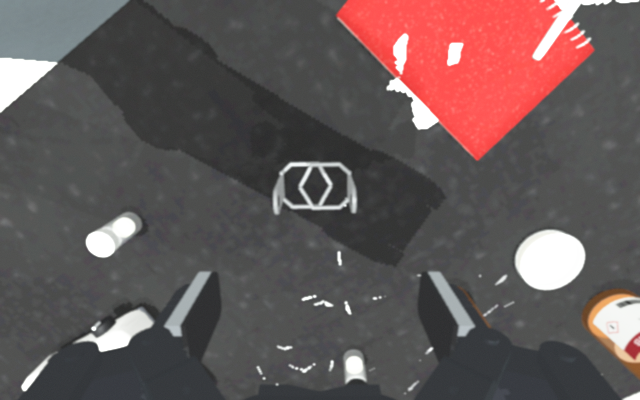

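The wrist view shows the ring at (315,186) with its eyes at (278,190) and (352,190), nearly square to the jaws. The vials are at (115,235) and (353,365).

Run:
```python
from h import *
z=np.load('w1.npz'); o={'eef_pos':z['pos'],'tool_rot':z['rot']}
C=cloud('wrist',z['d'],o)[145:235,255:375].reshape(-1,3)
M=rot(z['rot']); 
print('floor z',np.median(C[:,2]))
L=(C-z['pos'])@M   # tool coords
r=(C[:,2]>.03)&(C[:,2]<.065)
e=L[r]; 
for s in (e[e[:,1]<e[:,1].mean()],e[e[:,1]>e[:,1].mean()]):
    print(len(s),s.min(0).round(4),s.max(0).round(4),np.median(s,0).round(4), 'slope dy/dz',np.polyfit(s[:,2],s[:,1],1)[0].round(3))
b=L[(C[:,2]>.003)&(C[:,2]<.015)]; b=b[np.abs(b[:,1]-e[:,1].mean())<.045]
q=lambda a:np.percentile(a,[0,1,99,100]).round(4)
print('leaf y',q(b[:,1]),'z',q(b[:,2]),'h',np.percentile(C[(C[:,2]>.003)&(C[:,2]<.015)][:,2],[5,50,95]))
mid=np.array([0,(e[:,1].min()+e[:,1].max())/2,(e[:,2].min()+e[:,2].max())/2]); print('mid tool',mid, 'world',z['pos']+M@mid)
print('eye top',C[r][:,2].max())
```

```text
floor z 0.00032603516964396784
204 [ 0.113  -0.0368 -0.0061] [ 0.1411 -0.0334  0.0154] [ 0.1214 -0.034   0.0026] slope dy/dz 0.051
187 [ 0.1126  0.025  -0.007 ] [0.1408 0.0283 0.0137] [0.1192 0.0257 0.0011] slope dy/dz -0.004
leaf y [-0.0368 -0.0357  0.0269  0.0282] z [-0.0176 -0.0173  0.0267  0.0272] h [0.0033467  0.00716727 0.01004442]
mid tool [ 0.         -0.00424595  0.00418521] world [0.45884079 0.18768521 0.17122692]
eye top 0.058677115802598045
```

Call:
{"op": "step_arm", "data": {"plan": [[0.2, -0.105, 0.112, -0.0033, 0, 0], [0.6, 0, 0, 0, 0, 0], [0.8, 0, 0, 0, 0, 0], [0.8, 0, 0, 0, 0, 0], [0, 0, 0, 0, 0, 0], [0, 0, 0, 0, 0, 0]]}}

```text
t: 2.52
eef_pos: [0.4599, 0.1869, 0.0759]
tool_rot: [0.679, 0.199, 0.678, -0.199]
contact_force: [-0.3, -0.1, 0.2]
gripper_width: 1.001
```

Run:
```python
from h import *
delta([.4589,.1876,.014])
o=bot.get_obs(); p,d=bot.read_camera('wrist'); save('w2',p); np.savez('w2.npz',p=p,d=d,pos=o['eef_pos'],rot=o['tool_rot'])
```

```text
t 2.52 p [0.4599 0.1869 0.0759] F [-0.28 -0.07  0.19] w 1.0007 q7 [-0.65  0.41  0.16  2.11 -0.11  0.62  0.59]
axes x,y,z rows:
 [[ 6.000e-04  3.000e-04 -1.000e+00]
 [ 5.404e-01  8.414e-01  6.000e-04]
 [ 8.414e-01 -5.404e-01  4.000e-04]]
shift [ 1.5487e+00  5.0000e-04 -3.0600e-02] mm [ -1.    0.7 -61.9]
```

View pics/w2.png

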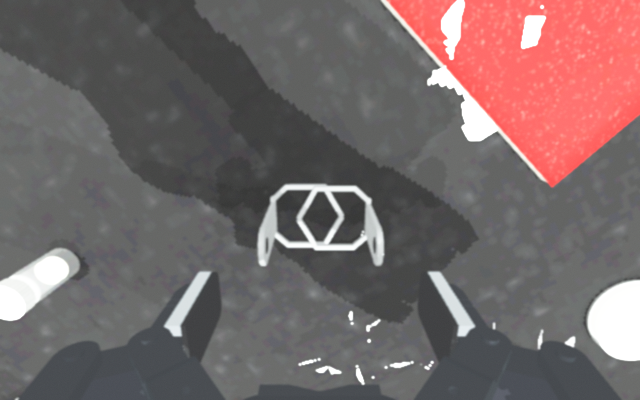

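The ring now sits at (320,215), with its eyes at (266,235) and (376,235). It is centred between the open fingers at (195,300) and (450,300). I'll measure it again from this height.

Run:
```python
from h import *
z=np.load('w2.npz'); o={'eef_pos':z['pos'],'tool_rot':z['rot']}
C=cloud('wrist',z['d'],o)[170:272,245:400].reshape(-1,3)
M=rot(z['rot']); L=(C-z['pos'])@M
print('floor',np.median(C[:,2]))
r=(C[:,2]>.03)&(C[:,2]<.065)
e=L[r]
for s in (e[e[:,1]<e[:,1].mean()],e[e[:,1]>e[:,1].mean()]):
    print(len(s),s.min(0).round(4),s.max(0).round(4),np.median(s,0).round(4),'slope',np.polyfit(s[:,2],s[:,1],1)[0].round(3))
print('top',C[r][:,2].max(), 'mid',(e.min(0)+e.max(0))/2)
```

```text
floor 0.0003978295518424421
518 [ 0.0172 -0.0326 -0.012 ] [ 0.0459 -0.0291  0.0095] [ 0.0261 -0.0297 -0.0039] slope 0.041
532 [ 0.0175  0.0291 -0.0124] [0.0459 0.0326 0.0098] [ 0.0266  0.0297 -0.004 ] slope -0.035
top 0.05872385413752083 mid [ 3.15783221e-02  1.02853458e-05 -1.26250843e-03]
```

Call:
{"op": "step_arm", "data": {"plan": [[0.4, 0, -0.03, 0, 0, 0], [0.4, 0, 0, 0, 0, 0], [0.4, 0, 0, 0, 0, 0], [0.3, 0, 0, 0, 0, 0], [0.05, 0, 0, 0, 0, 0], [0, 0, 0, 0, 0, 0]]}}

```text
t: 3.32
eef_pos: [0.4585, 0.1875, 0.0132]
tool_rot: [0.678, 0.199, 0.678, -0.199]
contact_force: [-0.1, 0.1, 0.9]
gripper_width: 1.001
```

Call:
{"op": "step_arm", "data": {"plan": [[0, 0, 0, 0, 0, 0], [0, 0, 0, 0, 0, 0], [0, 0, 0, 0, 0, 0], [0, 0, 0, 0, 0, 0]], "fingers": 1, "force": 60}}

```text
t: 3.82
eef_pos: [0.4556, 0.1827, 0.0147]
tool_rot: [0.677, 0.198, 0.68, -0.203]
contact_force: [-11.4, -12.5, 31.6]
gripper_width: 0.594
```

Run:
```python
from h import *
delta([.4599,.1869,.30])
o=bot.get_obs(); p,d=bot.read_camera('wrist'); save('w3',p); np.savez('w3.npz',p=p,d=d,pos=o['eef_pos'],rot=o['tool_rot'])
```

```text
t 3.83 p [0.4556 0.1827 0.0147] F [-11.4  -12.53  31.59] w 0.5937 q7 [-0.62  0.52  0.14  2.14 -0.14  0.49  0.62]
axes x,y,z rows:
 [[-0.0063 -0.0051 -1.    ]
 [ 0.5435  0.8394 -0.0077]
 [ 0.8394 -0.5435 -0.0025]]
shift [-7.1336  0.0908  0.0163] mm [  4.3   4.2 285.3]
```

View pics/w3.png

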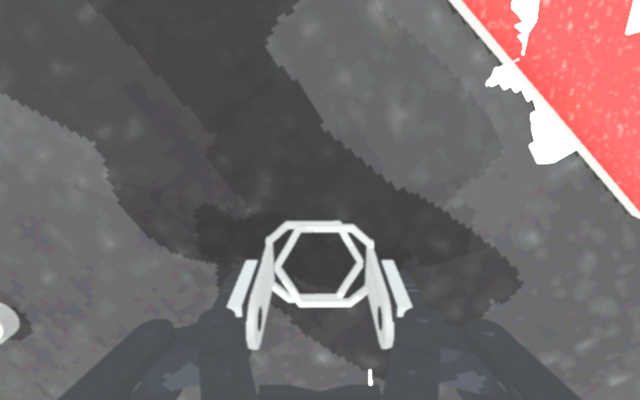

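The ring is spread: the opening is 0.594, about 50.5 mm. The pads pressed it onto the bench as they swung forward. I'll lift it and take the offset of the ring in the hand.

Call:
{"op": "step_arm", "data": {"plan": [[-0.1, 0, 0, 0, 0, 0], [-0.3, 0, 0, 0, 0, 0], [-0.8, 0, 0, 0, 0, 0], [-1, 0, 0, 0, 0, 0], [-1, 0, 0, 0, 0, 0], [-1, 0, 0, 0, 0, 0], [-1, 0, 0, 0, 0, 0], [-1, 0, 0, 0, 0, 0]]}}

```text
t: 4.88
eef_pos: [0.4582, 0.1877, 0.2634]
tool_rot: [0.679, 0.199, 0.678, -0.199]
contact_force: [2.0, -0.2, -1.1]
gripper_width: 0.594
```

Call:
{"op": "step_arm", "data": {"plan": [[0, 0, 0, 0, 0, 0], [0, 0, 0, 0, 0, 0]]}}

```text
t: 5.12
eef_pos: [0.4579, 0.1875, 0.2611]
tool_rot: [0.678, 0.199, 0.679, -0.199]
contact_force: [0.3, -0.1, -1.0]
gripper_width: 0.591
```

```bash
cat > ringhand.py <<'E'
from h import *
import sys
def ana(n):
    z=np.load(n+'.npz'); 
    m=bot.camera_model('wrist'); d=z['d']
    o={'eef_pos':z['pos'],'tool_rot':z['rot']}
    M=rot(z['rot']); L=((cloud('wrist',d,o)-z['pos'])@M)
    S=L[200:360,230:410].reshape(-1,3)
    f=S[(S[:,0]>-.06)&(S[:,0]<.05)&(np.abs(S[:,1])<.05)&(d[200:360,230:410].reshape(-1)>0)]
    print('tool x hist',np.histogram(f[:,0],bins=np.arange(-.06,.051,.005)))
    b=f[(f[:,0]>0)&(np.abs(f[:,1])<.03)]
    print('leaf n',len(b),'min',b.min(0).round(4),'max',b.max(0).round(4),'x med',np.percentile(b[:,0],[5,50,95]).round(4))
    # plane fit of leaf top
    t=b[np.abs(b[:,0]-np.median(b[:,0]))<.003]; A=np.c_[t[:,1:],np.ones(len(t))]; print('plane x = a*y+b*z+c',np.linalg.lstsq(A,t[:,0],rcond=None)[0].round(4))
    return L,b
if __name__=='__main__': ana(sys.argv[1])
E
python3 - <<'E'
from h import *
delta([.522,-.100,.25])
o=bot.get_obs(); p,d=bot.read_camera('wrist'); save('w4',p); np.savez('w4.npz',p=p,d=d,pos=o['eef_pos'],rot=o['tool_rot'])
from ringhand import ana; ana('w3'); ana('w4')
E
```

```text
t 5.12 p [0.4579 0.1875 0.2611] F [ 0.31 -0.07 -1.02] w 0.5915 q7 [-0.71  0.14  0.21  1.95 -0.04  1.05  0.52]
axes x,y,z rows:
 [[-3.000e-04  1.000e-04 -1.000e+00]
 [ 5.406e-01  8.413e-01 -1.000e-04]
 [ 8.413e-01 -5.406e-01 -3.000e-04]]
shift [ 0.2756 -5.1808  5.2331] mm [  64.1 -287.5  -11.1]
tool x hist (array([  263,   200,   136,  1269,   888,   677,   577,   607,   587,
         538,   327,   202,   196,  2075, 15732,  3840,     0,     0,
           0,     0,     0,     0]), array([-6.00000000e-02, -5.50000000e-02, -5.00000000e-02, -4.50000000e-02,
       -4.00000000e-02, -3.50000000e-02, -3.00000000e-02, -2.50000000e-02,
       -2.00000000e-02, -1.50000000e-02, -1.00000000e-02, -5.00000000e-03,
       -2.77555756e-17,  5.00000000e-03,  1.00000000e-02,  1.50000000e-02,
        2.00000000e-02,  2.50000000e-02,  3.00000000e-02,  3.50000000e-02,
        4.00000000e-02,  4.50000000e-02,  5.00000000e-02]))
leaf n 17528 min [ 0.     -0.03   -0.0321] max [0.0168 0.03   0.0642] x med [0.0065 0.0143 0.0154]
plane x = a*y+b*z+c [-0.007  -0.0012  0.0144]
tool x hist (array([ 279,  206,  162, 1206,  872,  679,  594,  615,  579,  534,  340,
        205,  188, 2013, 1326,    3,    0,    0,    0,    0,    0,    0]), array([-6.00000000e-02, -5.50000000e-02, -5.00000000e-02, -4.50000000e-02,
       -4.00000000e-02, -3.50000000e-02, -3.00000000e-02, -2.50000000e-02,
       -2.00000000e-02, -1.50000000e-02, -1.00000000e-02, -5.00000000e-03,
       -2.77555756e-17,  5.00000000e-03,  1.00000000e-02,  1.50000000e-02,
        2.00000000e-02,  2.50000000e-02,  3.00000000e-02,  3.50000000e-02,
        4.00000000e-02,  4.50000000e-02,  5.00000000e-02]))
leaf n 3530 min [ 0.     -0.0264 -0.0219] max [0.0151 0.0251 0.0233] x med [0.0048 0.0081 0.0129]
plane x = a*y+b*z+c [0.0022 0.0013 0.0081]
```

View pics/w4.png

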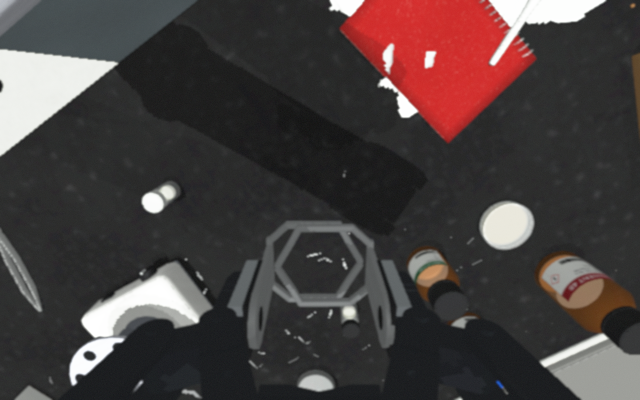

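Held level at TCP, with the ring's centre in the hand about (-0.6, +0.7) mm and its underside 15 mm below the TCP. Moving over the spindle next.

Call:
{"op": "step_arm", "data": {"plan": [[0, -0.4, 0.4, 0, 0, 0], [0.0, -0.68, 0.69, 0, 0, 0], [0.0, -0.68, 0.69, 0, 0, 0], [0.0, -0.68, 0.69, 0, 0, 0], [0, -0.68, 0.69, 0, 0, 0], [0, -0.68, 0.69, 0, 0, 0], [0, -0.68, 0.69, 0, 0, 0], [0.2, -0.68, 0.69, 0, 0, 0]]}}

```text
t: 6.18
eef_pos: [0.5225, -0.1003, 0.2523]
tool_rot: [0.678, 0.199, 0.679, -0.199]
contact_force: [0.9, 1.1, -0.2]
gripper_width: 0.588
```

Call:
{"op": "step_arm", "data": {"plan": [[0.4, 0, 0, 0, 0, 0], [0.4, 0, 0, 0, 0, 0], [0.3, 0, 0, 0, 0, 0], [0, 0, 0, 0, 0, 0], [0, 0, 0, 0, 0, 0]]}}

```text
t: 6.8
eef_pos: [0.523, -0.0988, 0.2096]
tool_rot: [0.679, 0.199, 0.678, -0.199]
contact_force: [-0.5, 0.3, -0.9]
gripper_width: 0.589
```

Run:
```python
from h import *
delta([.522,-.100,.20])
o=bot.get_obs(); p,d=bot.read_camera('wrist'); save('w5',p); np.savez('w5.npz',p=p,d=d,pos=o['eef_pos'],rot=o['tool_rot'])
from ringhand import ana; ana('w5')
```

```text
t 6.80 p [ 0.523  -0.0988  0.2096] F [-0.49  0.33 -0.92] w 0.5888 q7 [-0.28  0.28  0.42  1.94 -0.14  0.95  1.21]
axes x,y,z rows:
 [[ 6.000e-04  1.000e-04 -1.000e+00]
 [ 5.402e-01  8.415e-01  4.000e-04]
 [ 8.415e-01 -5.402e-01  5.000e-04]]
shift [ 0.2403 -0.0385 -0.0062] mm [-1.  -1.2 -9.6]
tool x hist (array([ 276,  210,  159, 1187,  893,  693,  573,  597,  595,  526,  351,
        194,  202, 2002, 1319,    2,    0,    0,    0,    0,    0,    0]), array([-6.00000000e-02, -5.50000000e-02, -5.00000000e-02, -4.50000000e-02,
       -4.00000000e-02, -3.50000000e-02, -3.00000000e-02, -2.50000000e-02,
       -2.00000000e-02, -1.50000000e-02, -1.00000000e-02, -5.00000000e-03,
       -2.77555756e-17,  5.00000000e-03,  1.00000000e-02,  1.50000000e-02,
        2.00000000e-02,  2.50000000e-02,  3.00000000e-02,  3.50000000e-02,
        4.00000000e-02,  4.50000000e-02,  5.00000000e-02]))
leaf n 3525 min [ 0.     -0.0265 -0.022 ] max [0.0154 0.0252 0.0232] x med [0.0043 0.0082 0.013 ]
plane x = a*y+b*z+c [ 0.0036 -0.      0.0082]
```

View pics/w5.png

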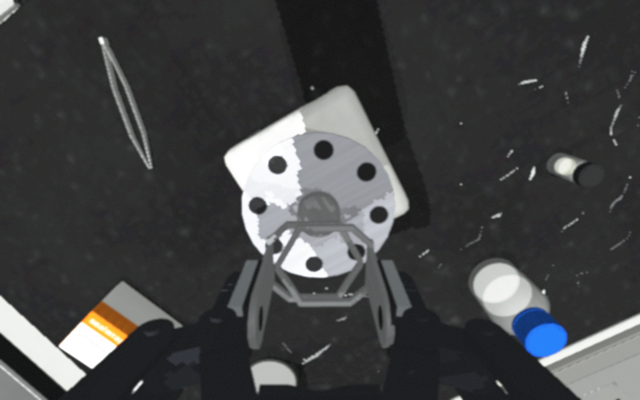

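The spindle head is at (320,208), partly behind the ring's rear bar at (320,228). I'll fit its axis from the cloud, using both the plate and the head.

```bash
cat > axis.py <<'E'
from h import *
from scipy.optimize import least_squares
def hull_circle(P,r):
    h=cv2.convexHull((P*1e5).astype(np.int32).reshape(-1,1,2)).reshape(-1,2)/1e5
    f=lambda x:np.hypot(*(h-x[:2]).T)-(x[2] if r is None else r)
    x0=list(P.mean(0))+([.05] if r is None else [])
    return least_squares(f,x0,loss='soft_l1',f_scale=.0005).x
def ax(n):
    z=np.load(n+'.npz'); M=rot(z['rot']); C=cloud('wrist',z['d'],{'eef_pos':z['pos'],'tool_rot':z['rot']})
    ok=z['d']>0; near=ok&(np.hypot(C[...,0]-.522,C[...,1]+.1)<.07)
    h=C[near][:,2]; hist=np.histogram(h,bins=np.arange(.1,.16,.002)); print('z hist',[(round(b,3),c) for c,b in zip(*hist) if c>20])
    return z,C,near,M
if __name__=='__main__':
    import sys
    z,C,near,M=ax(sys.argv[1])
    pl=C[near&(C[...,2]>.105)&(C[...,2]<.125)]; zp=np.median(pl[:,2]); pl=pl[np.abs(pl[:,2]-zp)<.003]
    c=hull_circle(pl[:,:2],None); print('plate z',zp,'circle',c)
    hd=C[near&(C[...,2]>zp+.014)&(C[...,2]<zp+.02)]; print('head n',len(hd),'z',np.median(hd[:,2]),'min',hd.min(0),'max',hd.max(0)); 
    print('head circle free',hull_circle(hd[:,:2],None),'r13',hull_circle(hd[:,:2],.0135))
    T=lambda c:(M.T@(np.array([c[0],c[1],zp])-z['pos']))
    print('plate centre in tool',T(c),' head',T(hull_circle(hd[:,:2],None)))
E
python3 axis.py w5
python3 - <<'E'
from h import *
# top camera estimate
d=np.load('top0d.npy'); C=cloud('top',d)
from axis import hull_circle
s=C[160:230,365:435].reshape(-1,3)
pl=s[(s[:,2]>.105)&(s[:,2]<.128)]; print('top plate z',np.median(pl[:,2]),hull_circle(pl[:,:2],None)); hd=s[s[:,2]>.129]; print(len(hd),np.median(hd[:,2]),hull_circle(hd[:,:2],None))
d=np.load('side0d.npy'); C=cloud('side',d); s=C[225:330,290:380].reshape(-1,3)
pl=s[(s[:,2]>.11)&(s[:,2]<.126)]; print('side plate',np.median(pl[:,2]),hull_circle(pl[:,:2],None)); hd=s[s[:,2]>.13]; print(len(hd),np.percentile(hd[:,2],[50,95]),hull_circle(hd[:,:2],None))
E
```

```text
z hist [(np.float64(0.114), np.int64(36)), (np.float64(0.116), np.int64(4938)), (np.float64(0.118), np.int64(9251)), (np.float64(0.12), np.int64(83)), (np.float64(0.122), np.int64(30)), (np.float64(0.124), np.int64(34)), (np.float64(0.126), np.int64(41)), (np.float64(0.128), np.int64(31)), (np.float64(0.13), np.int64(59)), (np.float64(0.132), np.int64(499)), (np.float64(0.134), np.int64(476))]
plate z 0.11825739082760149 circle [ 0.52335146 -0.10051349  0.0547153 ]
head n 952 z 0.1340134875966351 min [ 0.50837528 -0.11484408  0.13226511] max [ 0.53827543 -0.08556341  0.13684828]
head circle free [ 0.52321835 -0.10049463  0.01486871] r13 [ 0.52249004 -0.10001127]
plate centre in tool [ 0.09135525 -0.00127118  0.00112714]  head [ 0.09135518 -0.00132721  0.00100494]
top plate z 0.11728481958952663 [ 0.52283129 -0.10044343  0.05447899]
137 0.13381473443363046 [ 0.40079468 -0.03368255  0.14953973]
side plate 0.11970263188115357 [ 0.52269731 -0.10120093  0.05470537]
181 [0.13571906 0.55403162] [ 0.43401145 -0.3649402   0.28473857]
```

Call:
{"op": "step_arm", "data": {"plan": [[0.3, -0.017, 0.013, 0, 0, 0], [0.4, 0, 0, 0, 0, 0], [0.4, 0, 0, 0, 0, 0], [0.2, 0, 0, 0, 0, 0], [0, 0, 0, 0, 0, 0], [0, 0, 0, 0, 0, 0]]}}

```text
t: 7.6
eef_pos: [0.5231, -0.1002, 0.1576]
tool_rot: [0.679, 0.199, 0.678, -0.199]
contact_force: [0.0, -0.6, -0.2]
gripper_width: 0.591
```

```bash
python3 - <<'E'
from h import *
delta([.5233,-.1005,.15])
o=bot.get_obs(); p,d=bot.read_camera('wrist'); save('w6',p); np.savez('w6.npz',p=p,d=d,pos=o['eef_pos'],rot=o['tool_rot'])
E
python3 axis.py w6; python3 ringhand.py w6|tail -2
```

```text
t 7.60 p [ 0.5231 -0.1002  0.1576] F [ 0.02 -0.64 -0.18] w 0.5913 q7 [-0.26  0.35  0.4   1.99 -0.18  0.84  1.25]
axes x,y,z rows:
 [[ 6.00e-04 -1.00e-04 -1.00e+00]
 [ 5.41e-01  8.41e-01  3.00e-04]
 [ 8.41e-01 -5.41e-01  6.00e-04]]
shift [ 0.1895 -0.0033  0.0066] mm [ 0.2 -0.3 -7.6]
z hist [(np.float64(0.114), np.int64(52)), (np.float64(0.116), np.int64(6258)), (np.float64(0.118), np.int64(12171)), (np.float64(0.12), np.int64(71)), (np.float64(0.122), np.int64(34)), (np.float64(0.13), np.int64(32)), (np.float64(0.132), np.int64(872)), (np.float64(0.134), np.int64(1070)), (np.float64(0.142), np.int64(87)), (np.float64(0.144), np.int64(428)), (np.float64(0.146), np.int64(917)), (np.float64(0.148), np.int64(582)), (np.float64(0.15), np.int64(1280)), (np.float64(0.152), np.int64(87)), (np.float64(0.154), np.int64(74)), (np.float64(0.156), np.int64(75))]
plate z 0.11825092399109885 circle [ 0.52342286 -0.10058367  0.05492266]
head n 1932 z 0.13408713037169046 min [ 0.50910145 -0.11527088  0.13226551] max [ 0.53822597 -0.08627169  0.13636299]
head circle free [ 0.52366204 -0.10078947  0.01444813] r13 [ 0.52391717 -0.10111962]
plate centre in tool [ 0.03932972 -0.00014308  0.00039581]  head [ 0.03932989 -0.00018678  0.0007083 ]
leaf n 11775 min [ 0.     -0.03   -0.0239] max [0.0417 0.03   0.0556] x med [0.0065 0.0384 0.0401]
plane x = a*y+b*z+c [0.0008 0.0015 0.0393]
```

View pics/w6.png

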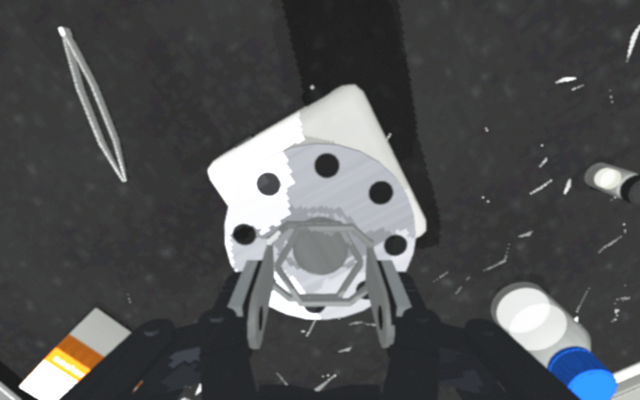

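The head is at (320,247), inside the ring's opening in the view. Before lowering I'll fit the opening's inscribed circle.

```bash
cat > hole.py <<'E'
from h import *
import sys
from scipy.optimize import minimize
def hole(n):
    z=np.load(n+'.npz'); M=rot(z['rot']); d=z['d']
    L=(cloud('wrist',d,{'eef_pos':z['pos'],'tool_rot':z['rot']})-z['pos'])@M
    k=(d>0)&(L[...,0]>.004)&(L[...,0]<.0105)&(np.abs(L[...,1])<.027)&(np.abs(L[...,2])<.027)
    P=L[k][:,1:]
    f=lambda c:-np.sort(np.hypot(*(P-c).T))[10]
    g=[(f((y,x)),y,x) for y in np.arange(-.004,.004,.0002) for x in np.arange(-.004,.004,.0002)]
    print(n,len(P),'inscribed',min(g),'ext',P.min(0),P.max(0))
    # boundary points angularly
    c=np.array(min(g)[1:]); a=np.degrees(np.arctan2(*(P-c)[:,::-1].T)); r=np.hypot(*(P-c).T)
    print([(int(t),round(r[np.abs((a-t+180)%360-180)<10].min()*1000,1)) for t in range(-180,180,20) if (np.abs((a-t+180)%360-180)<10).any()])
for n in sys.argv[1:]: hole(n)
E
python3 hole.py w4 w5 w6
```

```text
w4 2254 inscribed (np.float64(-0.017134740855184925), np.float64(-0.00019999999999999836), np.float64(1.734723475976807e-18)) ext [-0.02643797 -0.02189108] [0.02508211 0.02329985]
[(-180, np.float64(18.3)), (-160, np.float64(16.6)), (-140, np.float64(16.9)), (-120, np.float64(18.3)), (-100, np.float64(18.6)), (-80, np.float64(18.5)), (-60, np.float64(18.6)), (-40, np.float64(16.6)), (-20, np.float64(17.2)), (0, np.float64(18.4)), (20, np.float64(16.5)), (40, np.float64(17.1)), (60, np.float64(18.5)), (80, np.float64(18.7)), (100, np.float64(19.0)), (120, np.float64(18.4)), (140, np.float64(17.2)), (160, np.float64(17.3))]
w5 2222 inscribed (np.float64(-0.017193590232204483), np.float64(0.00020000000000000226), np.float64(0.0004000000000000019)) ext [-0.02638824 -0.02204924] [0.02518537 0.02308251]
[(-180, np.float64(18.6)), (-160, np.float64(17.2)), (-140, np.float64(17.4)), (-120, np.float64(19.1)), (-100, np.float64(18.8)), (-80, np.float64(19.0)), (-60, np.float64(17.8)), (-40, np.float64(16.4)), (-20, np.float64(16.3)), (0, np.float64(17.9)), (20, np.float64(16.2)), (40, np.float64(17.3)), (60, np.float64(17.7)), (80, np.float64(18.9)), (100, np.float64(18.7)), (120, np.float64(19.1)), (140, np.float64(17.3)), (160, np.float64(17.3))]
w6 2244 inscribed (np.float64(-0.017207425170909653), np.float64(1.734723475976807e-18), np.float64(0.00020000000000000226)) ext [-0.02666097 -0.02190843] [0.02505233 0.02334657]
[(-180, np.float64(18.2)), (-160, np.float64(17.2)), (-140, np.float64(17.2)), (-120, np.float64(18.8)), (-100, np.float64(18.9)), (-80, np.float64(18.4)), (-60, np.float64(18.5)), (-40, np.float64(16.5)), (-20, np.float64(16.3)), (0, np.float64(18.0)), (20, np.float64(16.4)), (40, np.float64(16.3)), (60, np.float64(17.8)), (80, np.float64(19.0)), (100, np.float64(18.6)), (120, np.float64(18.6)), (140, np.float64(17.3)), (160, np.float64(17.3))]
```

The ring's opening and the spindle axis agree within 0.3 mm, so I'll lower over the head.

Call:
{"op": "step_arm", "data": {"plan": [[0.08, 0, 0.004, 0, 0, 0], [0.08, 0, 0, 0, 0, 0], [0.05, 0, 0, 0, 0, 0], [0.05, 0, 0, 0, 0, 0], [0.05, 0, 0, 0, 0, 0], [0, 0, 0, 0, 0, 0]]}}

```text
t: 8.4
eef_pos: [0.5228, -0.1002, 0.1447]
tool_rot: [0.678, 0.199, 0.679, -0.199]
contact_force: [0.5, -0.2, -1.3]
gripper_width: 0.589
```

Call:
{"op": "step_arm", "data": {"plan": [[0.05, 0, 0, 0, 0, 0], [0.05, 0, 0, 0, 0, 0], [0.05, 0, 0, 0, 0, 0], [0.03, 0, 0, 0, 0, 0], [0, 0, 0, 0, 0, 0]]}}

```text
t: 9.02
eef_pos: [0.5228, -0.1002, 0.1376]
tool_rot: [0.678, 0.199, 0.679, -0.199]
contact_force: [0.8, -0.2, -0.4]
gripper_width: 0.589
```

Call:
{"op": "step_arm", "data": {"plan": [[0.05, 0, 0, 0, 0, 0], [0.05, 0, 0, 0, 0, 0], [0.05, 0, 0, 0, 0, 0], [0, 0, 0, 0, 0, 0]]}}

```text
t: 9.52
eef_pos: [0.523, -0.1002, 0.1317]
tool_rot: [0.678, 0.199, 0.678, -0.199]
contact_force: [-0.3, -0.3, 2.0]
gripper_width: 0.588
```

Call:
{"op": "step_arm", "data": {"plan": [[0.04, 0, 0, 0, 0, 0], [0, 0, 0, 0, 0, 0]]}}

```text
t: 9.78
eef_pos: [0.523, -0.1002, 0.1301]
tool_rot: [0.678, 0.199, 0.678, -0.199]
contact_force: [-1.4, -0.1, 2.8]
gripper_width: 0.592
```

Call:
{"op": "step_arm", "data": {"plan": [[0.04, 0, 0, 0, 0, 0], [0.02, 0, 0, 0, 0, 0], [0, 0, 0, 0, 0, 0]]}}

```text
t: 10.15
eef_pos: [0.523, -0.1002, 0.1277]
tool_rot: [0.678, 0.199, 0.678, -0.199]
contact_force: [-0.5, 0.6, 4.4]
gripper_width: 0.59
```

Call:
{"op": "step_arm", "data": {"plan": [[0.03, 0, 0, 0, 0, 0], [0, 0, 0, 0, 0, 0]]}}

```text
t: 10.4
eef_pos: [0.523, -0.1002, 0.1265]
tool_rot: [0.678, 0.199, 0.678, -0.199]
contact_force: [-1.8, -0.8, 5.0]
gripper_width: 0.591
```

Call:
{"op": "step_arm", "data": {"plan": [[0.02, 0, 0, 0, 0, 0], [0, 0, 0, 0, 0, 0]]}}

```text
t: 10.65
eef_pos: [0.523, -0.1002, 0.1257]
tool_rot: [0.678, 0.199, 0.678, -0.199]
contact_force: [-1.0, 0.6, 5.1]
gripper_width: 0.589
```

Call:
{"op": "step_arm", "data": {"plan": [[0.015, 0, 0, 0, 0, 0], [0, 0, 0, 0, 0, 0]]}}

```text
t: 10.9
eef_pos: [0.5229, -0.1003, 0.1252]
tool_rot: [0.678, 0.199, 0.678, -0.199]
contact_force: [-0.6, 0.1, 4.5]
gripper_width: 0.59
```

Call:
{"op": "step_arm", "data": {"plan": [[0.015, 0, 0, 0, 0, 0], [0, 0, 0, 0, 0, 0]]}}

```text
t: 11.15
eef_pos: [0.523, -0.1003, 0.125]
tool_rot: [0.678, 0.2, 0.678, -0.199]
contact_force: [-2.7, 0.8, 10.9]
gripper_width: 0.588
```

Call:
{"op": "step_arm", "data": {"plan": [[0.006, 0, 0, 0, 0, 0], [0, 0, 0, 0, 0, 0]]}}

```text
t: 11.4
eef_pos: [0.523, -0.1003, 0.125]
tool_rot: [0.678, 0.2, 0.678, -0.199]
contact_force: [-4.0, 0.6, 12.6]
gripper_width: 0.59
```

The stop is felt: force rose from 5 to 12.6 N with no travel, at TCP z 0.125. Next I'll open in small stages, feeding down to make up for the pads swinging back.

Call:
{"op": "step_arm", "data": {"plan": [[0.005, 0, 0, 0, 0, 0], [0.005, 0, 0, 0, 0, 0]], "fingers": -0.24, "force": 60}}

```text
t: 11.65
eef_pos: [0.5234, -0.1, 0.1241]
tool_rot: [0.679, 0.199, 0.678, -0.199]
contact_force: [-0.8, 1.0, 7.8]
gripper_width: 0.624
```

Call:
{"op": "step_arm", "data": {"plan": [[0.012, 0, 0, 0, 0, 0], [0.012, 0, 0, 0, 0, 0]], "fingers": -0.28}}

```text
t: 11.9
eef_pos: [0.5237, -0.0997, 0.1237]
tool_rot: [0.679, 0.2, 0.678, -0.199]
contact_force: [-3.8, 3.1, 14.0]
gripper_width: 0.643
```

Call:
{"op": "step_arm", "data": {"plan": [[0.01, 0, 0, 0, 0, 0], [0.01, 0, 0, 0, 0, 0]], "fingers": -0.34}}

```text
t: 12.15
eef_pos: [0.5241, -0.0995, 0.1231]
tool_rot: [0.679, 0.2, 0.678, -0.199]
contact_force: [-2.2, 2.8, 12.9]
gripper_width: 0.673
```

Call:
{"op": "step_arm", "data": {"plan": [[0.01, 0, 0, 0, 0, 0], [0.01, 0, 0, 0, 0, 0]], "fingers": -0.4}}

```text
t: 12.4
eef_pos: [0.5245, -0.0993, 0.1224]
tool_rot: [0.679, 0.2, 0.678, -0.198]
contact_force: [-1.5, 4.3, 13.2]
gripper_width: 0.7
```

Call:
{"op": "step_arm", "data": {"plan": [[0.008, 0, 0, 0, 0, 0], [0.008, 0, 0, 0, 0, 0]], "fingers": -0.46}}

```text
t: 12.65
eef_pos: [0.524, -0.1, 0.1214]
tool_rot: [0.679, 0.199, 0.678, -0.199]
contact_force: [-2.1, 1.0, 8.2]
gripper_width: 0.734
```

Run:
```python
from h import *
delta([.5233,-.1005,.2])
o=bot.get_obs(); p,d=bot.read_camera('wrist'); save('w7',cv2.resize(p[150:380,180:460],None,fx=2.5,fy=2.5,interpolation=cv2.INTER_CUBIC)); np.savez('w7.npz',p=p,d=d,pos=o['eef_pos'],rot=o['tool_rot'])
p,d=bot.read_camera('side'); save('s7',cv2.resize(p[170:330,270:430],None,fx=3.7,fy=3.7,interpolation=cv2.INTER_CUBIC))
```

```text
t 12.65 p [ 0.524  -0.1     0.1214] F [-2.14  1.01  8.24] w 0.734 q7 [-0.24  0.4   0.38  2.02 -0.21  0.76  1.28]
axes x,y,z rows:
 [[ 2.200e-03  2.000e-04 -1.000e+00]
 [ 5.404e-01  8.414e-01  1.300e-03]
 [ 8.414e-01 -5.404e-01  1.800e-03]]
shift [-1.9654 -0.0178 -0.005 ] mm [-0.7 -0.5 78.6]
```

View pics/w7.png

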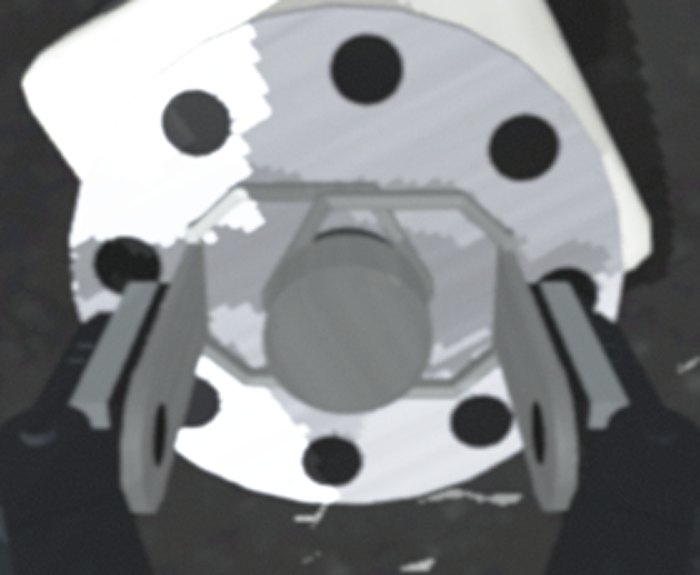

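View pics/s7.png

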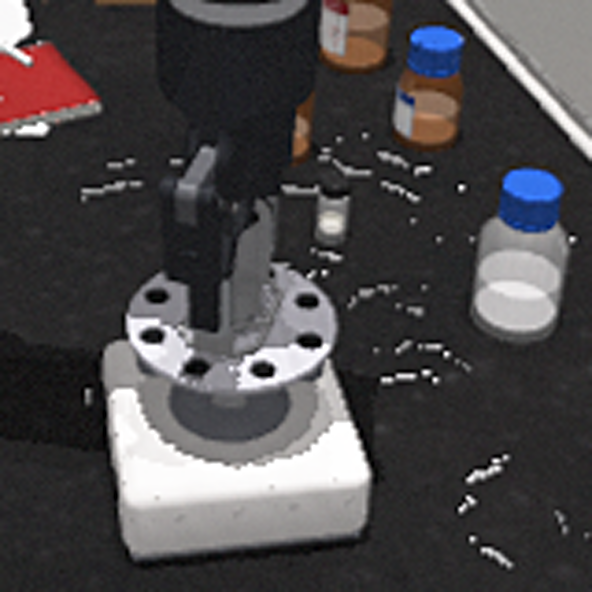

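The wrist picture shows the jaws shut under the spindle head, tucked in at (345,240). The eyes at (160,380) and (540,400) stand apart. I'll measure the spread and level before backing off.

```bash
cat > eyes.py <<'E'
from h import *
import sys
n=sys.argv[1]; z=np.load(n+'.npz'); M=rot(z['rot']); C=cloud('wrist',z['d'],{'eef_pos':z['pos'],'tool_rot':z['rot']}); L=(C-z['pos'])@M
c=np.array([.5233,-.1005]); Q=(C[...,:2]-c)@np.array([[.5405,.8413],[.8413,-.5405]]).T  # along eyes, across
ok=(z['d']>0)&(np.abs(Q[...,1])<.016)&(np.abs(Q[...,0])>.018)&(np.abs(Q[...,0])<.04)&(C[...,2]>.130)&(C[...,2]<.175)
u,v=np.where(ok)
for s in (-1,1):
    k=ok&(Q[...,0]*s>0); q=Q[k]; print('eye',s,k.sum(),'along pct',np.percentile(q[:,0],[1,10,50,90,99]).round(4),'across',q[:,1].min().round(4),q[:,1].max().round(4),'ztop',np.percentile(C[k][:,2],[95,99,100]).round(4))
lf=(z['d']>0)&(C[...,2]>.112)&(C[...,2]<.126)&(np.abs(Q[...,0])<.034)&(np.abs(Q[...,1])<.024)
print('leaf z',np.percentile(C[lf][:,2],[5,25,50,75,95]).round(4))
r=np.hypot(Q[...,0],Q[...,1]); pl=(z['d']>0)&(r>.036)&(r<.053)&(C[...,2]>.1)&(C[...,2]<.125); print('plate z',np.median(C[pl][:,2]), pl.sum())
hd=(r<.012)&(z['d']>0); print('head z',np.median(C[hd][:,2]))
E
python3 eyes.py w7; python3 eyes.py w6
```

```text
eye -1 3368 along pct [-0.0398 -0.0367 -0.0309 -0.028  -0.0278] across -0.0144 0.0114 ztop [0.173  0.1745 0.175 ]
eye 1 3315 along pct [0.028  0.0283 0.0311 0.0368 0.0395] across -0.0146 0.0113 ztop [0.1729 0.1746 0.175 ]
leaf z [0.1129 0.1143 0.1175 0.1187 0.1246]
plate z 0.11029281486183447 14355
head z 0.1343621365444892
eye -1 1244 along pct [-0.0382 -0.0316 -0.0234 -0.0201 -0.0183] across -0.016 0.016 ztop [0.1739 0.1748 0.175 ]
eye 1 1169 along pct [0.0182 0.0199 0.0227 0.0308 0.0371] across -0.016 0.0159 ztop [0.174  0.1747 0.175 ]
leaf z [0.1173 0.1179 0.1183 0.1187 0.1193]
plate z 0.11829176353032939 10315
head z 0.1344452257768266
```

The spread is 3.2 mm (eyes about 61.8 mm over all), the plate is at its stop (0.1103 m, down from 0.1183 m) and the leaf top is 8 mm above the plate. Both leaves are in, so I'll open fully and retreat.

Call:
{"op": "step_arm", "data": {"plan": [[0, 0, 0, 0, 0, 0], [0, 0, 0, 0, 0, 0], [0, 0, 0, 0, 0, 0], [0, 0, 0, 0, 0, 0]], "fingers": -1}}

```text
t: 13.25
eef_pos: [0.5228, -0.1002, 0.1204]
tool_rot: [0.678, 0.199, 0.679, -0.199]
contact_force: [-0.0, -0.1, 0.3]
gripper_width: 0.998
```

Call:
{"op": "step_arm", "data": {"plan": [[-0.1, 0, 0, 0, 0, 0], [-0.3, 0, 0, 0, 0, 0], [-0.5, 0, 0, 0, 0, 0], [-0.8, 0, 0, 0, 0, 0], [-0.8, 0, 0, 0, 0, 0], [0, 0, 0, 0, 0, 0], [0, 0, 0, 0, 0, 0]]}}

```text
t: 14.12
eef_pos: [0.5227, -0.1001, 0.2206]
tool_rot: [0.678, 0.199, 0.678, -0.199]
contact_force: [0.2, -0.0, -0.5]
gripper_width: 0.997
```

```bash
python3 - <<'E'
from h import *
o=bot.get_obs(); print(o['t'],o['eef_pos'],o['contact_force'],o['gripper_width'])
p,d=bot.read_camera('wrist'); save('w8',p); np.savez('w8.npz',p=p,d=d,pos=o['eef_pos'],rot=o['tool_rot'])
p,d=bot.read_camera('side'); save('s8',cv2.resize(p[170:330,270:430],None,fx=3.7,fy=3.7,interpolation=cv2.INTER_CUBIC))
E
python3 eyes.py w8
```

```text
14.125 [ 0.52266457 -0.10011393  0.22064446] [ 0.24395356 -0.03911885 -0.51487421] 0.9968803072271327
eye -1 401 along pct [-0.0314 -0.0308 -0.0287 -0.0284 -0.0282] across -0.0109 0.0109 ztop [0.167  0.1676 0.1684]
eye 1 409 along pct [0.0284 0.0285 0.0288 0.0309 0.0316] across -0.0113 0.0103 ztop [0.1671 0.1677 0.1683]
leaf z [0.1129 0.1145 0.1174 0.1187 0.1235]
plate z 0.11049311700803081 7123
head z 0.1344881910556933
```

View pics/w8.png

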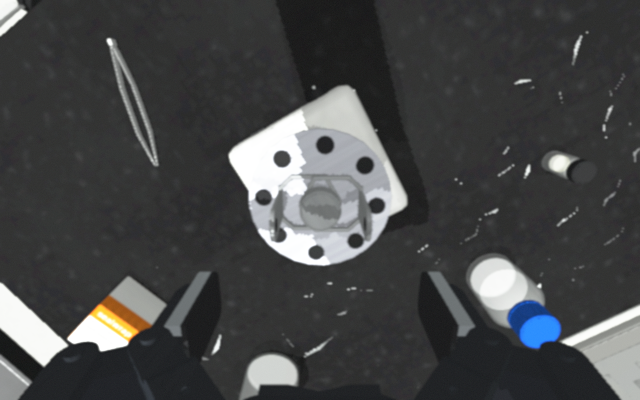

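View pics/s8.png

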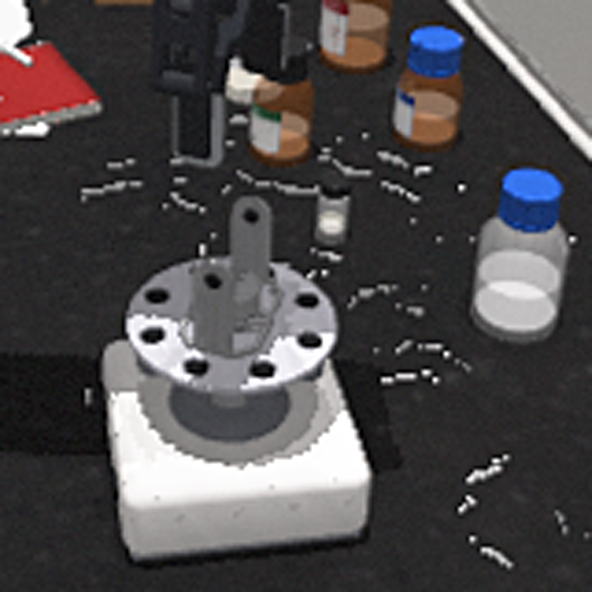

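Run:
```python
from station import bot
print(bot.hand_in())
```

```text
the job is handed in; nothing more can be done
None
```

The snap ring is back in the spindle groove and holding the plate down. I handed the job in at about 14 s of the 45 s allowed; hand-in reports no verdict.

**What I did:**
- I squeezed the ring's eyes together to spread it fully, carried it to the spindle and centred it over the head to within about 0.3 mm.
- Pressing down, I felt the plate reach its stop: the force rose from 5 to 12.6 N with almost no more travel.
- I then opened the fingers in small stages, feeding down slightly each time because the pads swing back as they open. The highest force I read while the ring was spread and pressing on the rotator was about 14 N.

**Last checks, from the wrist camera with the robot clear:**

| Check | Measured | Required |
|---|---|---|
| Ring spread | about 2 mm (eyes about 63 mm over all) | 0.7 to 4.5 mm |
| Ring off the spindle axis | about 1 mm, allowing for the ring's half-spread offset | under 6 mm |
| Ring mid point above the rotator's underside | about 134 mm (from plate height) | 124 to 162 mm |
| Level | both eye tops at the same height | within 0.12 rad |

The plate stays 8 mm below where it first rested, so the ring is holding it. The vials and dish were not touched.

**Disagreements:**
- The spread read 3.2 mm just before I let go and 2 mm after. Both are in range, and the camera is only good to about 2 mm.
- When the fingers first closed on the ring, they pressed it onto the worktop with about 32 N. This was nowhere near the rotator and did no visible harm.

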